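# Tip the sorted nuts out of the hinged tray into the bin

### The job

Set the blue parts bin squarely in its yellow-marked place under the spout of the tipping tray, then push one of the tray's red ears down until the tray bears firmly on its rubber stop, leaning on it with some 12 N but never more than 22 N, and keep it there until all four nuts have slid out into the bin. Then ease the tray back to level under your finger, without letting it bang back, and leave the bin in its place with the nuts in it and the other things where they lie.

Things in the scene. Friction and masses are not known exactly. Their poses are not given: they have to be found in the camera images.
- stand: Grey steel stand bolted to the bench: base plate 200 x 410 mm, 4 mm thick, two upright cheeks 168 mm tall that carry the tray. Origin on the bench under the hinge's middle; its z is up, its +y is the direction in which the spout points, its x runs along the hinge. The plate reaches from y = -125 to +285 mm in this frame.
- seat (a point): Centre of the bin's marked place, on the stand's base plate (4 mm above the bench), 190 mm from the stand's origin along its +y; axes as the stand's. A yellow outline, inside 76 x 156 mm, long side along y. The level spout overhangs the inner 20 mm of a bin standing there, its underside 142 mm above the bench: bring the bin in low, held by its outer half.
- hinge (a point): Middle of the tray's hinge line, 155 mm above the bench. The hinge line is the stand's x axis direction. This point does not move when the tray tips.
- tray: Silver sheet-metal tray 160 mm wide; from its hinge it reaches 110 mm back and 100 mm forward, plus an open spout, 50 mm wide, that ends 135 mm in front of the hinge. Walls 22 mm high. Origin on the hinge line, y along the tray to the spout, z up; the floor's top is 10 mm below the hinge. A counterweight keeps it level; let go of when tipped, it swings back and bangs.
- tray_tip (a joint): Tray's tip angle in rad: 0 level, growing as the spout goes down. An ear needs some 2 to 5 N to go down until the tray meets a sprung rubber stop under it; from there the push rises by about 3 to 4 N per mm at the ear. The last user has set the stop's screw anywhere, so that it is met between 0.33 and 0.58 rad: this is not measured and must be felt.
- ear (a point): Middle of the top face of the red push ear on the tray's -x side (nearer the robot): a flat tab 36 mm (x) by 35 mm (y), 3 mm thick, at x -98, y +85, z -10 mm from the hinge point in the tray's frame, 145 mm above the bench when level; it goes down on an arc about the hinge line. Space above, in front and outside is free; the tray's 22 mm wall stands some 50 mm inward.
- ear_far (a point): The same point on the equal red ear on the other side, x = +98 mm.
- bin: Blue open plastic bin, outside 70 mm (its x) by 150 mm (its y) by 45 mm tall, walls and floor 3 mm, about 0.2 kg, alike from either end. Origin at the centre of its underside. It starts on the bench.
- bin_mid (a point): Centre of the bin, 22.5 mm above its underside; axes as the bin's.
- nut1: One of four loose brass-coloured hex pivot nuts, 14 mm across flats, 12 mm tall, about 11 g, lying flat in the rear half of the tray; origin at the centre of its underside. They slide once the tray is tipped by about 0.1 to 0.2 rad.
- nut2: One of four loose brass-coloured hex pivot nuts, 14 mm across flats, 12 mm tall, about 11 g, lying flat in the rear half of the tray; origin at the centre of its underside. They slide once the tray is tipped by about 0.1 to 0.2 rad.
- nut3: One of four loose brass-coloured hex pivot nuts, 14 mm across flats, 12 mm tall, about 11 g, lying flat in the rear half of the tray; origin at the centre of its underside. They slide once the tray is tipped by about 0.1 to 0.2 rad.
- nut4: One of four loose brass-coloured hex pivot nuts, 14 mm across flats, 12 mm tall, about 11 g, lying flat in the rear half of the tray; origin at the centre of its underside. They slide once the tray is tipped by about 0.1 to 0.2 rad.
- whetstone: Bystander: sharpening stone, 50 x 150 mm, on a wooden block 62 x 170 mm, 34 mm tall together; origin under its centre, long side along y.
- oil_bottle: Bystander: amber oil bottle with a red cap, 42 mm across, 120 mm tall, upright; origin under its centre.
- pruner: Bystander: red hand pruner with black handles, 210 mm long, 75 mm wide, 24 mm thick, lying flat; origin under its middle, blades towards its +x.
There are look-alikes about, which are no part of the job. Of the things that look like the bin, the largest one is meant.

How it is judged:
On the way, in this order (a step that is already met when the one before it is completed fails the run):
1. the bin stands in its marked place, let go of (horizontal distance between bin_mid and seat below 0.015 m and angle between the y axis of bin and the y axis of stand, either way round below 0.15 rad and angle between bin's own z axis and vertical below 0.06 rad and z of bin_mid in the frame of seat below 0.028 m and contact force between the fingers and bin below 0.1 N), for 0.2 s.
2. the tray is pressed firmly onto its stop (value of joint tray_tip above 0.32 rad and contact force between the fingers and tray above 8 N), for 0.5 s.
At the end, for the whole second after the job is handed in: All four nuts lie still in the bin; the bin stands upright in its marked place (centre within 15 mm, turned by no more than 0.15 rad), let go of; the tray is back at level (within 0.03 rad) (all of step 1 and x of nut1 in the frame of bin between -0.033 and 0.033 m and y of nut1 in the frame of bin between -0.073 and 0.073 m and z of nut1 in the frame of bin between -0.002 and 0.04 m and x of nut2 in the frame of bin between -0.033 and 0.033 m and y of nut2 in the frame of bin between -0.073 and 0.073 m and z of nut2 in the frame of bin between -0.002 and 0.04 m and x of nut3 in the frame of bin between -0.033 and 0.033 m and y of nut3 in the frame of bin between -0.073 and 0.073 m and z of nut3 in the frame of bin between -0.002 and 0.04 m and x of nut4 in the frame of bin between -0.033 and 0.033 m and y of nut4 in the frame of bin between -0.073 and 0.073 m and z of nut4 in the frame of bin between -0.002 and 0.04 m and value of joint tray_tip below 0.03 rad and linear speed of bin below 0.02 m/s and linear speed of each of nut1, nut2, nut3, nut4 below 0.03 m/s); the robot touches nothing.
It fails at once if the tray pushed with more than 22 N (contact force between any of the fingers, the arm and tray above 22 N).
It fails at once if the tray let bang back (swinging back faster than 1.5 rad/s) (velocity of joint tray_tip below -1.5 rad/s).
It fails at once if the whetstone moved by more than 15 mm (distance of whetstone from where it was at the start of the episode above 0.015 m).
It fails at once if the oil_bottle moved by more than 15 mm (distance of oil_bottle from where it was at the start of the episode above 0.015 m).
It fails at once if the pruner moved by more than 15 mm (distance of pruner from where it was at the start of the episode above 0.015 m).
It also fails if it takes over 58 s, if anything falls off the work surface, if the arm or the gripper's body presses on something with over 40 N, if the wrist force passes 120 N, or if a joint passes its speed limit or range.

### The arm

A 6-joint arm with a two-finger parallel gripper is mounted at the origin on the work surface. World frame = base frame: x ahead of the robot, y to its left, z up, the work surface at z = 0. Lengths are in m, angles in rad, forces in N, time in s.
With the tool pointing down it reaches from about 0.35 to 0.775 m from the base axis. Payload 7.3 kg.
Tool frame: the origin (TCP) lies at the very end of the fingers, on their centre line; the grasp point (between the pads) lies 19 mm behind it; z points along the fingers, y is the direction in which the jaws open and shut (so a half turn about z gives the same grasp; the last joint's range is limited). The gripper opens to 92 mm and grips with 3 to 60 N. Pads are 19 mm wide; open, the fingers measure 130 mm over their backs; the gripper's body (75 mm by 190 mm) begins 47 mm behind the grasp point.
Start: joints at [0.994, 0.342, 1.524, -0, 1.275, -0.146], TCP at [0.219, 0.477, 0.227] pointing down, gripper open.
Joint ranges: [-2.53, 2.53], [-0.77, 2.02], [0.04, 2.7], [-1, 4.14], [0.28, 2.66], [-3.11, 3.11]. Speed limits (rad/s): [2.57, 2.57, 3.14, 3.14, 3.14, 3.14].

### API

Orientations are given as [roll, pitch, yaw] about the fixed x, y, z axes, in that order (R = Rz(yaw) Ry(pitch) Rx(roll)).
In Python, from cell import robot gives the robot as it stands.
- The arm moves only by the tool apply_moves, never from a script. Its argument "plan" is a list of rows, each an object of numbers: "tx", "ty", "tz": the shift along the tool's x, y, z in m; "yaw": the turn about the tool's z in rad; "grip": the opening, from -1 (shut) to 1 (fully open), so that 0 is half open. In form: [{"tx": .., "ty": .., "tz": .., "yaw": .., "grip": ..}, ...]. A call has 1 to 8 rows; each row is the pose to reach, as a shift and turn from the pose commanded when the call began, along the tool's axes at that moment; what a row does not reach only later rows make up. A row lasts 1/8 s, in which the tool goes at most 62.5 mm and 10.7 degrees, less where a joint would pass 70% of its speed; a pose out of reach is approached as far as the arm can. A call with a gripper value outside its range is refused whole. The fingers move at their own pace and stop on an object; "force" is the grip in N (left out, the last holds). Time passes only in rows, so rows that repeat a pose let the fingers close. It gives the time, the measured TCP pose, the force and the opening at its end, in the units of the state.
- robot.observe(): the state, without advancing time (a new reading comes with each control period).
- robot.read_camera(name): name is "scene" or "side" or "wrist"; returns (picture, depth): 420x560x3 uint8, red, green, blue; 420x560 float32, m along the optical axis (not along the pixel's ray), 0 where there is no reading.
- robot.get_calibration(name): a dict with "camera_matrix" (3x3 intrinsics, pixels), "k1" (the pictures are not rectified: a ray, as slopes to the right and down, at radius r is drawn at 1 + k1 r^2 times it, then the intrinsics apply), "R" (3x3) and "t" (3): a world point X has camera coordinates R X + t. Camera axes: x right, y down, z forward; pixel columns grow to the right and rows downward; lengths in m; the calibration is good to about 2 mm. A picture is of the moment at which its call begins: read the wrist's pose just before it. get_calibration takes no time and is no camera call; for the wrist camera it gives the pose at the moment of the call.
- robot.hand_in(): hands the job in, once; it reports no verdict.
Trained networks look in the newest picture that a camera, given by its name, has taken for a name from the list of things; names that differ only in an ending like _2 or _b are one class to them, and where a whole thing is asked for, a point or a joint stands for the part that bears it (a point fixed in the world has none). Each returns a list of dicts, best first, with "confidence" (0 to 1); they miss things now and then, are a little off and sometimes report something else, mostly with a low value. They report only what shows in the picture. A call takes as long as a camera call. They do not tell look-alikes from the thing itself.
- robot.outline_of(label, camera): "region" (420x560 bool, what is visible of it) and "pixel" ([row, column] in pixels, amid what is visible of it).
- robot.tip_of(label, camera): "pixel" ([row, column] in pixels: a listed point, or the origin of a listed thing).
The state is a dict: "time": time; "qpos": joint angles; "qvel": joint speeds; "joint_efforts": joint torques, N m; "tool_pos": TCP position; "tool_rot": TCP orientation; "contact_force": force on the tool from outside, world axes, zero at the start; "torque": the same for the moment, N m; "opening": finger opening in m.
Only numpy, scipy, OpenCV 4.12 (cv2) and the standard library are available. Lean on these libraries where they do the work, as an engineer would, in place of code of your own. Each camera call takes 0.05 s, during which the arm holds its last target.

## Working session

There is one attempt and no reset: what is moved stays moved. The work goes in short steps, Python scripts to look and compute and a tool call to move; the robot and the scene stay as the last step left them, time stands still between calls to the robot, and variables do not carry over. Pictures are saved under pics/ and viewed, and the job is handed in when it is done.

Besides the shell and the picture viewer there is one more tool, called after "Request:" as a command line: name --argument value ..., lists and objects as JSON in quotes. apply_moves: Moves the arm, as the interface text tells. Its arguments: {"type":"object","properties":{"plan":{"type":"array","items":{"type":"object","properties":{"tx":{"type":"number"},"ty":{"type":"number"},"tz":{"type":"number"},"yaw":{"type":"number"},"grip":{"type":"number"}}}},"force":{"type":"number"}},"required":["plan"]}

```bash
mkdir -p pics; ls
cat > h.py <<'E'
import numpy as np, cv2
from cell import robot
def save(n,p): cv2.imwrite('pics/'+n+'.png', cv2.cvtColor(p,cv2.COLOR_RGB2BGR))
def world(cal,d,px):
    # px: Nx2 row,col ; uses depth at pixel
    px=np.atleast_2d(px).astype(float); K=np.array(cal['camera_matrix'],float)
    z=np.array([d[int(round(r)),int(round(c))] for r,c in px])
    return ray(cal,px,z)
def norm(cal,px):
    px=np.atleast_2d(px).astype(float); K=np.array(cal['camera_matrix'],float)
    return cv2.undistortPoints(px[:,None,::-1].copy(),K,np.array([cal['k1'],0,0,0,0.]))[:,0]
def ray(cal,px,z):
    n=norm(cal,px); X=np.c_[n*z[:,None],z]
    return (X-np.array(cal['t']))@np.array(cal['R'])
def onplane(cal,px,h):
    n=norm(cal,px); R=np.array(cal['R']);t=np.array(cal['t'])
    c=-R.T@t; d=np.c_[n,np.ones(len(n))]@R
    return c+d*((h-c[2])/d[:,2])[:,None]
def proj(cal,X):
    X=np.atleast_2d(X).astype(float);R=np.array(cal['R']);t=np.array(cal['t'],float)
    p,_=cv2.projectPoints(X[:,None],cv2.Rodrigues(R)[0],t,np.array(cal['camera_matrix'],float),np.array([cal['k1'],0,0,0,0.]))
    return p[:,0,::-1]
def allworld(cal,d):
    rr,cc=np.indices(d.shape); px=np.c_[rr.ravel(),cc.ravel()]
    return ray(cal,px,d.ravel().astype(float)).reshape(d.shape+(3,))
E
python3 - <<'E'
from h import *
print(robot.observe())
for n in ('scene','side'):
    p,d=robot.read_camera(n); save(n+'0',p); np.savez(''+n+'0.npz',p=p,d=d)
    c=robot.get_calibration(n); print(n,c)
E
```

```text
pics
{'time': 0.0, 'qpos': array([ 9.94006251e-01,  3.42731854e-01,  1.52503264e+00,  2.83437922e-07,
        1.27542303e+00, -1.46002476e-01]), 'qvel': array([ 0.00016996, -0.00174559,  0.00068999,  0.00097644,  0.0014969 ,
       -0.00111226]), 'joint_efforts': array([-1.02207236e-03, -4.31235266e+01, -2.44216704e+01,  7.16417818e-02,
        5.61717991e-02, -1.15198509e-04]), 'tool_pos': array([0.21898094, 0.47668532, 0.22603479]), 'tool_rot': array([-3.14001479e+00, -2.32296957e-04,  2.71080479e+00]), 'contact_force': array([-0.37602752,  0.32299546, -0.49846006]), 'torque': array([ 0.00255988, -0.03933488, -0.01687309]), 'opening': 0.0914776905488442}
scene {'camera_matrix': array([[422.23427837,   0.        , 273.99640517],
       [  0.        , 422.23427837, 210.93344647],
       [  0.        ,   0.        ,   1.        ]]), 'k1': -0.05881689715106349, 'R': array([[-0.15892672,  0.98728316, -0.00377719],
       [ 0.84555373,  0.13413493, -0.51676562],
       [-0.50968734, -0.08532168, -0.85611858]]), 't': array([ 0.07083367, -0.37058345,  1.45830258])}
side {'camera_matrix': array([[410.72721887,   0.        , 280.76288065],
       [  0.        , 410.72721887, 207.5360845 ],
       [  0.        ,   0.        ,   1.        ]]), 'k1': -0.032505463277828384, 'R': array([[ 0.92222184, -0.38600114,  0.02258333],
       [-0.21438594, -0.55906322, -0.80092882],
       [ 0.32178495,  0.7337925 , -0.59833353]]), 't': array([-0.47816627,  0.18707661,  0.94645366])}
```

View pics/scene0.png

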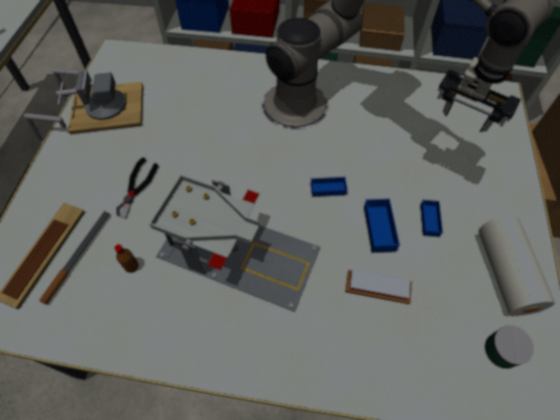

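View pics/side0.png

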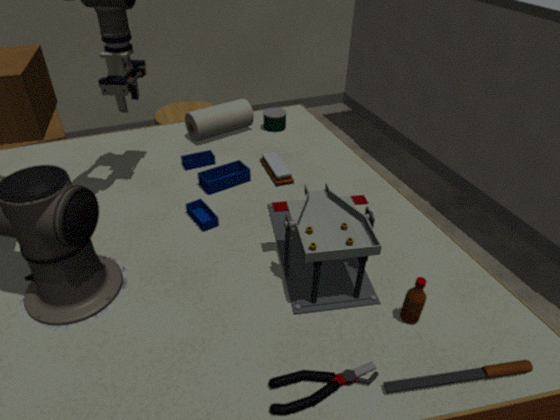

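The scene picture shows the stand with its yellow outline near (265, 276), red ears at (196, 251) and (262, 217), and the large blue bin at (225, 381). There are two smaller blue look-alikes, at (186, 328) and (218, 431). The whetstone is at (286, 380). Next I'll measure these.

Run:
```python
from h import *
for n in ('scene','side'):
    f=np.load(n+'0.npz'); p,d=f['p'],f['d']; c=robot.get_calibration(n)
    W=allworld(c,d); hsv=cv2.cvtColor(p,cv2.COLOR_RGB2HSV)
    H,S,V=hsv[...,0],hsv[...,1],hsv[...,2]
    ok=d>0
    def comps(m,name,minA):
        k,l,st,ce=cv2.connectedComponentsWithStats(m.astype(np.uint8))
        for i in range(1,k):
            if st[i,4]<minA: continue
            q=W[(l==i)&ok]
            print(n,name,ce[i][::-1].round(),st[i,4],'med',np.median(q,0).round(4),'z',np.percentile(q[:,2],[5,50,95]).round(3))
            if name=='blue' :
                for lo,hi in ((.035,.055),(.015,.055),):
                    s=q[(q[:,2]>lo)&(q[:,2]<hi)][:,:2]
                    if len(s)>10: 
                        r=cv2.minAreaRect(s.astype(np.float32)*1000); print('   rect',r)
            if name=='yellow':
                pix=np.argwhere(l==i); r=onplane(c,pix,.004)[:,:2]
                print('   rect',cv2.minAreaRect(r.astype(np.float32)*1000), cv2.boxPoints(cv2.minAreaRect(r.astype(np.float32)*1000)).round())
    comps((H>105)&(H<130)&(S>150)&(V>50),'blue',150)
    comps((H>18)&(H<32)&(S>90)&(V>80),'yellow',60)
    comps(((H<6)|(H>174))&(S>180)&(V>120),'red',30)
```

```text
scene blue [186. 328.] 414 med [0.3279 0.1467 0.0055] z [-0.     0.006  0.032]
   rect ((337.8629455566406, 145.68516540527344), (52.969810485839844, 102.033447265625), 12.390602111816406)
scene blue [225. 380.] 998 med [0.4453 0.3056 0.0051] z [0.001 0.005 0.046]
   rect ((450.44171142578125, 302.21026611328125), (152.80914306640625, 70.31614685058594), 12.37235164642334)
   rect ((450.4359130859375, 302.25054931640625), (152.77796936035156, 70.34327697753906), 12.325441360473633)
scene blue [218. 430.] 483 med [0.3954 0.4505 0.0047] z [0.    0.005 0.032]
   rect ((401.3977355957031, 445.6656188964844), (105.67589569091797, 48.24263381958008), 3.6198675632476807)
scene yellow [111. 112.] 1390 med [ 0.1666 -0.584   0.0206] z [0.017 0.021 0.024]
   rect ((107.70950317382812, -648.9557495117188), (199.5641326904297, 242.93621826171875), 17.032432556152344) [[ -23. -562.]
 [  48. -794.]
 [ 239. -736.]
 [ 168. -504.]]
scene yellow [101.  77.] 78 med [ 0.117  -0.7488  0.0207] z [0.017 0.021 0.025]
   rect ((94.78240203857422, -762.5729370117188), (63.844566345214844, 31.582935333251953), 
[... 1837 characters left out ...]
-04] z [-0.748  0.001  0.003]
   rect ((947.7587890625, -457.8719482421875), (5.030618190765381, 130.84030151367188), 0.01853305846452713) [[ 945. -392.]
 [ 945. -523.]
 [ 950. -523.]
 [ 950. -392.]]
side yellow [396. 535.] 125 med [ 0.769  -0.6074  0.019 ] z [0.017 0.019 0.021]
   rect ((781.8526000976562, -603.2499389648438), (6.443432807922363, 106.59683990478516), 78.58585357666016) [[ 729. -596.]
 [ 833. -617.]
 [ 835. -611.]
 [ 730. -590.]]
side yellow [411. 467.] 204 med [ 0.6318 -0.5794  0.0187] z [0.017 0.019 0.021]
   rect ((644.260986328125, -575.5921020507812), (6.952266216278076, 154.23306274414062), 78.47024536132812) [[ 568. -564.]
 [ 719. -594.]
 [ 721. -588.]
 [ 569. -557.]]
```

Run:
```python
from h import *
for n in ('scene','side'):
    p,d=robot.read_camera(n); c=robot.get_calibration(n)
    for l in ('seat','hinge','ear','ear_far','bin','stand','tray','whetstone','oil_bottle','pruner'):
        hgt=dict(seat=.004,hinge=.155,ear=.145,ear_far=.145,tray=.155).get(l,0)
        for o in robot.tip_of(l,n)[:3]:
            print(n,l,round(o['confidence'],2),np.round(o['pixel']),onplane(c,[o['pixel']],hgt)[0].round(4))
```

```text
scene seat 0.94 [265. 273.] [0.6104 0.0235 0.004 ]
scene hinge 0.63 [213. 203.] [ 0.5647 -0.1596  0.155 ]
scene ear 0.94 [195. 253.] [ 0.4867 -0.0475  0.145 ]
scene ear_far 0.68 [261. 219.] [ 0.6822 -0.0928  0.145 ]
scene bin 0.88 [186. 329.] [0.327  0.1489 0.    ]
scene bin 0.72 [227. 383.] [0.4428 0.3149 0.    ]
scene bin 0.57 [222. 428.] [0.4063 0.4469 0.    ]
scene stand 0.8 [240. 213.] [ 0.5602 -0.1548  0.    ]
scene tray 0.69 [214. 200.] [ 0.5678 -0.1658  0.155 ]
scene tray 0.58 [190. 188.] [ 0.5046 -0.2142  0.155 ]
scene whetstone 0.9 [289. 377.] [0.6329 0.3051 0.    ]
scene oil_bottle 0.82 [271. 134.] [ 0.6873 -0.3476  0.    ]
scene pruner 0.89 [199. 135.] [ 0.4636 -0.4199  0.    ]
scene pruner 0.5 [268. 275.] [0.6146 0.0308 0.    ]
side seat 0.56 [218. 306.] [0.6138 0.0426 0.004 ]
side hinge 0.84 [217. 329.] [ 0.5735 -0.1454  0.155 ]
side ear 0.66 [205. 282.] [ 0.4979 -0.0515  0.145 ]
side ear_far 0.89 [197. 356.] [ 0.6795 -0.0884  0.145 ]
side bin 0.71 [177. 225.] [0.4618 0.3361 0.    ]
side bin 0.66 [223. 199.] [0.3266 0.1315 0.    ]
side bin 0.56 [165. 199.] [0.4007 0.4398 0.    ]
side stand 0.88 [268. 323.] [ 0.5695 -0.1517  0.    ]
side stand 0.43 [222. 329.] [0.6693 0.0036 0.    ]
side tray 0.77 [222. 332.] [ 0.5713 -0.1628  0.155 ]
side tray 0.63 [230. 312.] [ 0.5165 -0.1733  0.155 ]
side whetstone 0.56 [173. 280.] [0.6409 0.2955 0.    ]
side oil_bottle 0.73 [316. 408.] [ 0.6762 -0.3541  0.    ]
side oil_bottle 0.29 [198. 356.] [0.8023 0.0772 0.    ]
side pruner 0.79 [381. 334.] [ 0.4485 -0.4277  0.    ]
```

Run:
```python
from h import *
f=np.load('scene0.npz'); p,d=f['p'],f['d']; c=robot.get_calibration('scene')
# rectified overhead at z=.004 : stand frame guess
O=np.array([.569,-.155]); yaw=-.2287; 
ex=np.array([np.cos(yaw),np.sin(yaw)]); ey=np.array([-ex[1],ex[0]])
def warp(h):
    xs=np.linspace(-.15,.15,600); ys=np.linspace(-.15,.3,900)  # 0.5mm
    gx,gy=np.meshgrid(xs,ys); P=O+gx[...,None]*ex+gy[...,None]*ey
    q=proj(c,np.c_[P.reshape(-1,2),np.full(gx.size,h)]).astype(np.float32)
    return cv2.remap(p,q[:,1].reshape(gx.shape),q[:,0].reshape(gx.shape),cv2.INTER_CUBIC)
a=warp(.004); b=warp(.145)
im=np.hstack([a,b]); im=cv2.resize(im,None,fx=.65,fy=.65,interpolation=cv2.INTER_AREA); save('warp0',im); print(im.shape)
```

```text
(585, 780, 3)
```

View pics/warp0.png

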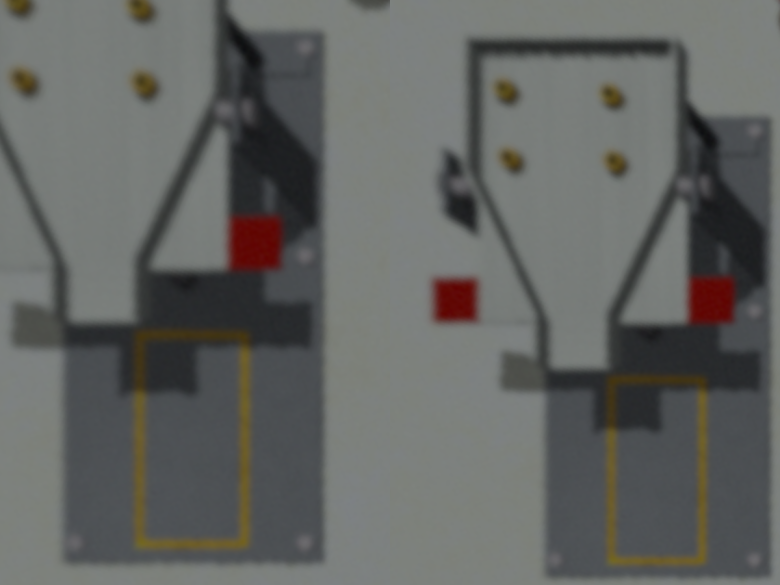

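```bash
cat >> h.py <<'E'
def delta(target,yaw):
    s=robot.observe(); p=s['tool_pos']; y=s['tool_rot'][2]
    dw=np.array(target)-p
    tx=dw[0]*np.cos(y)+dw[1]*np.sin(y); ty=dw[0]*np.sin(y)-dw[1]*np.cos(y)
    dy=(yaw-y+np.pi)%(2*np.pi)-np.pi
    print('t',s['time'],'pos',p.round(4),'rot',s['tool_rot'].round(4),'F',s['contact_force'].round(2),'open',round(s['opening'],4))
    print('tx %.4f ty %.4f tz %.4f yaw %.4f'%(tx,ty,-dw[2],-dy))
O=np.array([.5673,-.1566]); SY=-.2287
ex=np.array([np.cos(SY),np.sin(SY)]); ey=np.array([-ex[1],ex[0]])
E
python3 -c "
from h import *
delta([.4231,.2962,.13],3.358)
"
```

```text
t 1.2 pos [0.2192 0.4771 0.2267] rot [ 3.1415 -0.      2.7108] F [-0.36 -0.4   0.2 ] open 0.0916
tx -0.2608 ty -0.0792 tz 0.0967 yaw -0.6472
```

Request:
apply_moves --plan '[{"tx":-0.052,"ty":-0.016,"tz":0.019,"yaw":-0.13,"grip":1},{"tx":-0.104,"ty":-0.032,"tz":0.039,"yaw":-0.26,"grip":1},{"tx":-0.156,"ty":-0.048,"tz":0.058,"yaw":-0.39,"grip":1},{"tx":-0.209,"ty":-0.063,"tz":0.077,"yaw":-0.52,"grip":1},{"tx":-0.2608,"ty":-0.0792,"tz":0.0967,"yaw":-0.647,"grip":1},{"tx":-0.2608,"ty":-0.0792,"tz":0.0967,"yaw":-0.647,"grip":1},{"tx":-0.2608,"ty":-0.0792,"tz":0.0967,"yaw":-0.647,"grip":1}]' --force 35

```text
time: 2.08
tool_pos: [0.4229, 0.2963, 0.1301]
tool_rot: [3.141, -0.0, -2.927]
contact_force: [-0.3, -0.9, 0.6]
opening: 0.0917
```

Run:
```python
from h import *
c=robot.get_calibration('wrist'); p,d=robot.read_camera('wrist'); save('wrist1',p)
W=allworld(c,d); hsv=cv2.cvtColor(p,cv2.COLOR_RGB2HSV)
m=(hsv[...,0]>105)&(hsv[...,0]<130)&(hsv[...,1]>120)&(d>0)
k,l,st,ce=cv2.connectedComponentsWithStats(m.astype(np.uint8))
for i in range(1,k):
    if st[i,4]>800:
        q=W[l==i]; s=q[(q[:,2]>.035)&(q[:,2]<.055)][:,:2]
        if len(s)>50: print(len(s),cv2.minAreaRect(s.astype(np.float32)*1000), np.percentile(q[:,2],[5,95]))
delta([.4231,.2962,.010],3.358)
```

```text
t 2.125 pos [0.4227 0.2969 0.1304] rot [ 3.1411e+00  3.0000e-04 -2.9258e+00] F [ 0.68 -0.29  0.14] open 0.0915
tx -0.0003 ty -0.0007 tz 0.1204 yaw -0.0006
```

View pics/wrist1.png

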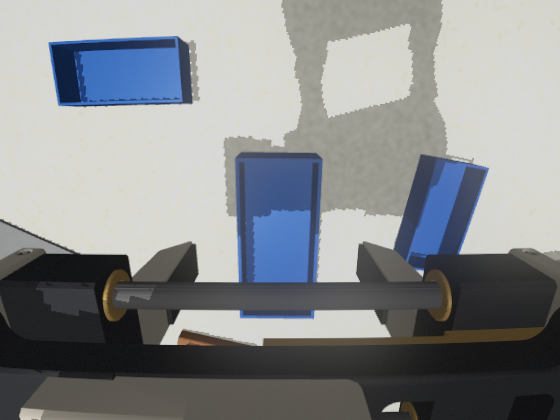

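The wrist picture shows the bin centred between the fingers at columns 237–321 and parallel to them, so I'll descend and grip.

Request:
apply_moves --plan '[{"tz":0.04,"grip":1},{"tz":0.08,"grip":1},{"tz":0.11,"grip":1},{"tz":0.12,"grip":1},{"tz":0.12,"grip":0.4},{"tz":0.12,"grip":0.2},{"tz":0.12,"grip":0.2},{"tz":0.12,"grip":0.2}]' --force 35

```text
schema error: expected keys tx, ty, tz, yaw, grip
```

Run:
```python
from h import *
delta([.4231,.2962,.07],3.358)
```

```text
t 2.125 pos [0.4227 0.2969 0.1304] rot [ 3.1411e+00  3.0000e-04 -2.9258e+00] F [ 0.68 -0.29  0.14] open 0.0915
tx -0.0003 ty -0.0007 tz 0.0604 yaw -0.0006
```

Request:
apply_moves --plan '[{"tx":0,"ty":0,"tz":0.04,"yaw":0,"grip":1},{"tx":0,"ty":0,"tz":0.08,"yaw":0,"grip":1},{"tx":0,"ty":0,"tz":0.11,"yaw":0,"grip":1},{"tx":0,"ty":0,"tz":0.12,"yaw":0,"grip":1},{"tx":0,"ty":0,"tz":0.12,"yaw":0,"grip":0.4},{"tx":0,"ty":0,"tz":0.12,"yaw":0,"grip":0.2},{"tx":0,"ty":0,"tz":0.12,"yaw":0,"grip":0.2},{"tx":0,"ty":0,"tz":0.12,"yaw":0,"grip":0.2}]' --force 35

```text
time: 3.12
tool_pos: [0.4238, 0.2968, 0.0113]
tool_rot: [3.141, 0.002, -2.926]
contact_force: [-1.7, 1.5, 6.4]
opening: 0.0699
```

Run:
```python
from h import *
s=robot.observe(); print(s['opening'],s['contact_force'])
g=O+.190*ey+.028*ey+.10*ey
delta([*g,.075],1.342)
```

```text
0.06994683104063533 [-1.6901785   1.47637216  6.38811751]
t 3.125 pos [0.4238 0.2968 0.0113] rot [ 3.1406e+00  2.4000e-03 -2.9256e+00] F [-1.69  1.48  6.39] open 0.0699
tx -0.1798 ty -0.1865 tz -0.0637 yaw 2.0156
```

Request:
apply_moves --plan '[{"tx":0,"ty":0,"tz":-0.03,"yaw":0,"grip":0.2},{"tx":0,"ty":0,"tz":-0.07,"yaw":0,"grip":0.2},{"tx":-0.03,"ty":-0.03,"tz":-0.085,"yaw":0.16,"grip":0.2},{"tx":-0.06,"ty":-0.06,"tz":-0.085,"yaw":0.32,"grip":0.2},{"tx":-0.09,"ty":-0.09,"tz":-0.085,"yaw":0.48,"grip":0.2},{"tx":-0.12,"ty":-0.12,"tz":-0.085,"yaw":0.64,"grip":0.2},{"tx":-0.15,"ty":-0.15,"tz":-0.085,"yaw":0.8,"grip":0.2},{"tx":-0.18,"ty":-0.1865,"tz":-0.085,"yaw":0.96,"grip":0.2}]'

```text
time: 4.12
tool_pos: [0.6396, 0.1519, 0.0949]
tool_rot: [-3.141, -0.001, 2.393]
contact_force: [-0.6, 0.0, -1.9]
opening: 0.0699
```

Run:
```python
from h import *
g=O+.190*ey+.028*ey+.10*ey
delta([*g,.075],1.342); print(robot.observe()['qpos'])
```

```text
t 4.125 pos [0.6396 0.1519 0.0949] rot [-3.1412e+00 -6.0000e-04  2.3928e+00] F [-0.62  0.02 -1.92] open 0.0699
tx 0.0010 ty 0.0008 tz 0.0199 yaw 1.0508
[ 1.16611525e-01  6.98827834e-01  1.29272170e+00  2.18766455e-04
  1.15078797e+00 -7.05508967e-01]
```

Request:
apply_moves --plan '[{"tx":0,"ty":0,"tz":0,"yaw":0.16,"grip":0.2},{"tx":0,"ty":0,"tz":0,"yaw":0.32,"grip":0.2},{"tx":0,"ty":0,"tz":0,"yaw":0.48,"grip":0.2},{"tx":0,"ty":0,"tz":0,"yaw":0.64,"grip":0.2},{"tx":0,"ty":0,"tz":0,"yaw":0.8,"grip":0.2},{"tx":0,"ty":0,"tz":0.01,"yaw":0.95,"grip":0.2},{"tx":0.001,"ty":0.001,"tz":0.02,"yaw":1.05,"grip":0.2},{"tx":0.001,"ty":0.001,"tz":0.02,"yaw":1.05,"grip":0.2}]'

```text
time: 5.12
tool_pos: [0.638, 0.1539, 0.074]
tool_rot: [-3.139, 0.001, 1.349]
contact_force: [0.2, -0.3, -2.9]
opening: 0.0697
```

Run:
```python
from h import *
g=O+.190*ey+.028*ey
delta([*g,.045],1.342); print(robot.observe()['qpos'])
for n in ('scene','side'):
    p,d=robot.read_camera(n); save(n+'2',p)
c=robot.get_calibration('wrist'); p,d=robot.read_camera('wrist'); save('wrist2',p)
c=robot.get_calibration('scene');p,d=robot.read_camera('scene')
W=allworld(c,d); hsv=cv2.cvtColor(p,cv2.COLOR_RGB2HSV)
m=(hsv[...,0]>105)&(hsv[...,0]<130)&(hsv[...,1]>150)&(d>0)&(W[...,2]>.045)&(W[...,2]<.16)
q=W[m]; print(len(q)); L=(q-[*O,0])[:,:2]@np.c_[ex,ey]
top=q[:,2]>np.percentile(q[:,2],95)-.012
print(np.percentile(q[:,2],[2,50,98]),L[top].min(0),L[top].max(0))
```

```text
t 5.125 pos [0.638  0.1539 0.074 ] rot [-3.1392e+00  8.0000e-04  1.3486e+00] F [ 0.2  -0.28 -2.93] open 0.0697
tx -0.1004 ty 0.0009 tz 0.0290 yaw 0.0066
[1.19968827e-01 7.20246388e-01 1.31409429e+00 4.85619180e-05
 1.10982901e+00 3.42144370e-01]
1034
[0.06453624 0.07030215 0.11148096] [-0.03578299  0.2178986 ] [0.03493538 0.36553197]
```

View pics/scene2.png

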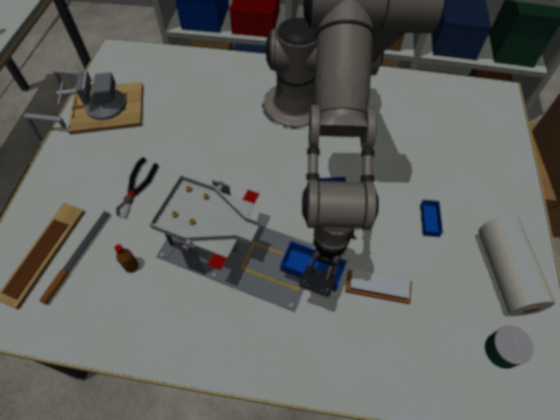

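View pics/side2.png

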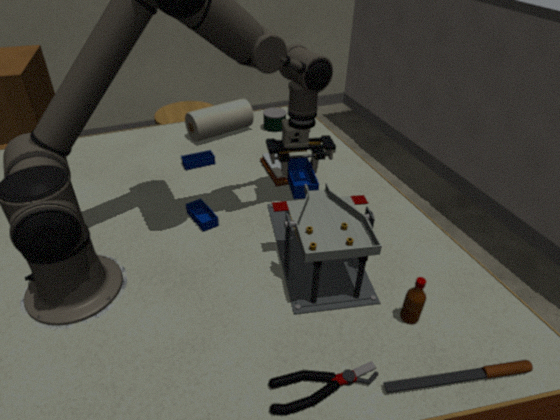

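View pics/wrist2.png

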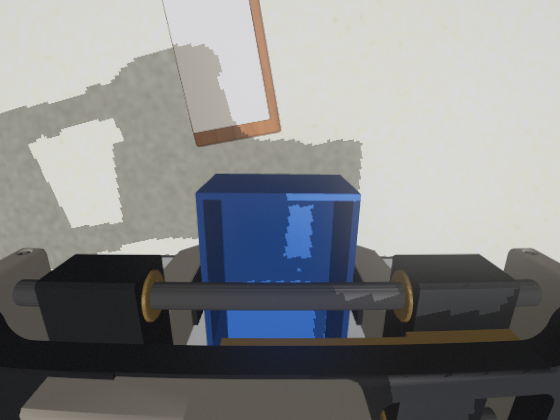

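Bin is held straight and slightly nose-on. Now I'll slide it in under the spout, about 100 mm.

Request:
apply_moves --plan '[{"tx":-0.015,"ty":0,"tz":0.015,"yaw":0.006,"grip":0.2},{"tx":-0.04,"ty":0,"tz":0.03,"yaw":0.006,"grip":0.2},{"tx":-0.065,"ty":0.001,"tz":0.03,"yaw":0.006,"grip":0.2},{"tx":-0.09,"ty":0.001,"tz":0.03,"yaw":0.006,"grip":0.2},{"tx":-0.101,"ty":0.001,"tz":0.032,"yaw":0.006,"grip":0.2},{"tx":-0.101,"ty":0.001,"tz":0.045,"yaw":0.006,"grip":0.2},{"tx":-0.101,"ty":0.001,"tz":0.055,"yaw":0.006,"grip":0.2},{"tx":-0.101,"ty":0.001,"tz":0.056,"yaw":0.006,"grip":0.2}]'

```text
time: 6.32
tool_pos: [0.6167, 0.0563, 0.0175]
tool_rot: [-3.139, 0.0, 1.343]
contact_force: [0.6, 0.0, -2.2]
opening: 0.0699
```

Run:
```python
from h import *
g=O+.190*ey+.028*ey
delta([*g,.0155],1.342)
for n in ('scene','side'):
    p,d=robot.read_camera(n); save(n+'3',p)
    c=robot.get_calibration(n)
    W=allworld(c,d); hsv=cv2.cvtColor(p,cv2.COLOR_RGB2HSV)
    Lx=(W[...,:2]-O)@np.c_[ex,ey]
    m=(hsv[...,0]>105)&(hsv[...,0]<130)&(hsv[...,1]>150)&(d>0)&(W[...,2]>.0)&(W[...,2]<.16)&(abs(Lx[...,0])<.1)&(Lx[...,1]>.05)&(Lx[...,1]<.35)
    q=W[m]; print(len(q)); L=Lx[m]
    top=q[:,2]>np.percentile(q[:,2],98)-.012
    print(np.percentile(q[:,2],[2,50,98]),L[top].min(0),L[top].max(0))
```

```text
t 6.325 pos [0.6167 0.0563 0.0175] rot [-3.1390e+00  3.0000e-04  1.3429e+00] F [ 0.64  0.04 -2.2 ] open 0.0699
tx -0.0005 ty 0.0002 tz 0.0020 yaw 0.0009
1012
[0.00661374 0.01510261 0.12331334] [0.01752538 0.18459585] [0.07200697 0.23131793]
75
[0.03106062 0.10527157 0.14438262] [-0.02778077  0.20010318] [-0.01334173  0.2079555 ]
```

View pics/scene3.png

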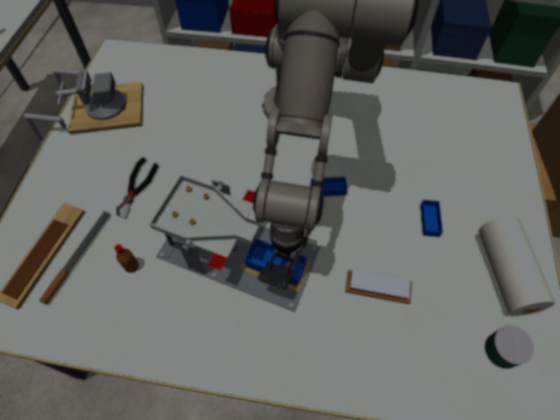

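Request:
apply_moves --plan '[{"tx":0,"ty":0,"tz":0.002,"yaw":0,"grip":0.2},{"tx":0,"ty":0,"tz":0.002,"yaw":0,"grip":0.2},{"tx":0,"ty":0,"tz":0.002,"yaw":0,"grip":0.65},{"tx":0,"ty":0,"tz":0.002,"yaw":0,"grip":0.9},{"tx":0,"ty":0,"tz":0.002,"yaw":0,"grip":1},{"tx":0,"ty":0,"tz":0.002,"yaw":0,"grip":1},{"tx":0,"ty":0,"tz":-0.02,"yaw":0,"grip":1},{"tx":0,"ty":0,"tz":-0.06,"yaw":0,"grip":1}]'

```text
time: 7.42
tool_pos: [0.6164, 0.0553, 0.0781]
tool_rot: [-3.138, 0.001, 1.342]
contact_force: [0.1, 0.7, 0.4]
opening: 0.0921
```

Run:
```python
from h import *
delta([*(O-.098*ex+.085*ey),.25],1.342)
```

```text
t 7.425 pos [0.6164 0.0553 0.0781] rot [-3.1378e+00  7.0000e-04  1.3418e+00] F [0.12 0.74 0.44] open 0.0921
tx -0.1326 ty -0.0977 tz -0.1719 yaw -0.0002
```

Request:
apply_moves --plan '[{"tx":0,"ty":0,"tz":-0.06,"yaw":0,"grip":0.5},{"tx":0,"ty":0,"tz":-0.12,"yaw":0,"grip":0},{"tx":-0.02,"ty":-0.02,"tz":-0.17,"yaw":0,"grip":-1},{"tx":-0.06,"ty":-0.06,"tz":-0.172,"yaw":0,"grip":-1},{"tx":-0.1,"ty":-0.098,"tz":-0.172,"yaw":0,"grip":-1},{"tx":-0.125,"ty":-0.098,"tz":-0.172,"yaw":0,"grip":-1},{"tx":-0.125,"ty":-0.098,"tz":-0.172,"yaw":0,"grip":-1}]' --force 20

```text
time: 8.3
tool_pos: [0.4933, -0.0453, 0.2516]
tool_rot: [3.141, 0.0, 1.339]
contact_force: [0.6, -0.0, 0.9]
opening: 0.0263
```

Run:
```python
from h import *
print(robot.observe()['opening'])
for n in ('scene','side','wrist'):
    c=robot.get_calibration(n)
    p,d=robot.read_camera(n); save(n+'4',p)
    W=allworld(c,d); hsv=cv2.cvtColor(p,cv2.COLOR_RGB2HSV)
    Lx=(W[...,:2]-O)@np.c_[ex,ey]
    m=(hsv[...,0]>105)&(hsv[...,0]<130)&(hsv[...,1]>150)&(d>0)&(W[...,2]>.0)&(W[...,2]<.06)&(abs(Lx[...,0])<.1)&(Lx[...,1]>.05)&(Lx[...,1]<.35)
    q=W[m]; print(n,len(q)); 
    if len(q)<100: continue
    L=Lx[m]; top=q[:,2]>.038
    print(np.percentile(q[:,2],[2,50,98]),L[top].min(0),L[top].max(0),cv2.minAreaRect(L[top].astype(np.float32)*1000))
    r=((hsv[...,0]<6)|(hsv[...,0]>174))&(hsv[...,1]>150)&(hsv[...,2]>70)&(d>0)&(W[...,2]>.10)&(W[...,2]<.17)
    k,l,st,ce=cv2.connectedComponentsWithStats(r.astype(np.uint8))
    for i in range(1,k):
        if st[i,4]>25: print('red',ce[i][::-1],np.median(Lx[l==i],0),Lx[l==i].min(0),Lx[l==i].max(0),np.median(W[l==i][:,2]))
```

```text
0.02632051016808536
scene 1626
[0.00440191 0.01141488 0.05130767] [-0.03472047  0.11622918] [0.03645405 0.2650097 ] ((0.882781982421875, 190.85800170898438), (148.4359588623047, 69.9499740600586), 89.24327087402344)
red [195.56862745 248.05882353] [-0.09712203  0.07657339] [-0.11175433  0.06909229] [-0.08081241  0.0895313 ] 0.14651080141642722
red [247.85294118 117.97058824] [ 0.15190027 -0.16815531] [ 0.14422497 -0.17665739] [ 0.15955515 -0.16078693] 0.12068532573608429
red [261.14364641 216.71823204] [0.0992213  0.08334147] [0.08219337 0.06616989] [0.11537728 0.10162012] 0.14581704601158235
side 71
wrist 0
```

View pics/scene4.png

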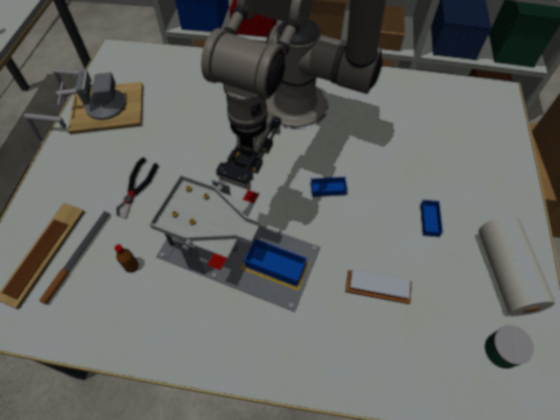

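View pics/wrist4.png

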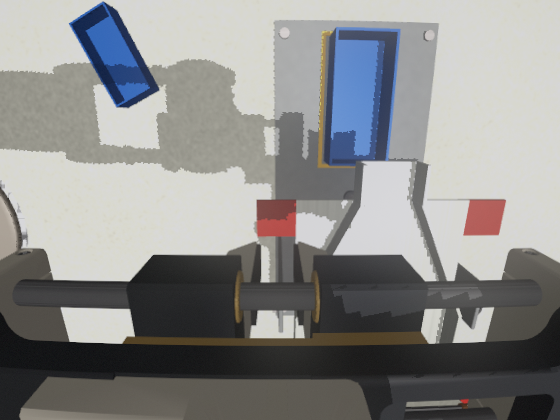

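View pics/side4.png

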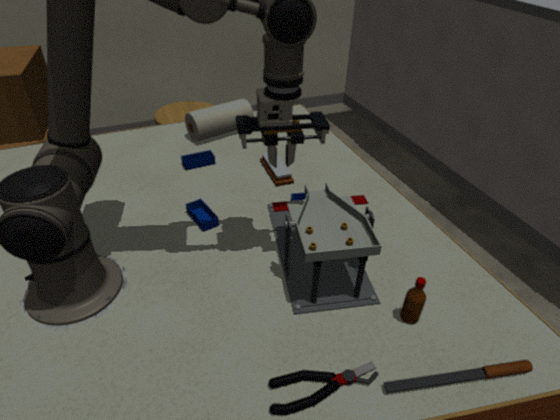

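Bin stands centred in its place, 0.9 mm off each way. Next I'll approach the near ear.

Run:
```python
from h import *
delta([*(O-.098*ex+.091*ey),.152],1.342)
```

```text
t 8.45 pos [ 0.4941 -0.0436  0.251 ] rot [ 3.1415e+00 -4.0000e-04  1.3419e+00] F [-0.32  0.21 -0.35] open 0.0142
tx -0.0024 ty -0.0011 tz 0.0990 yaw -0.0001
```

Request:
apply_moves --plan '[{"tx":-0.002,"ty":-0.001,"tz":0.03,"yaw":0,"grip":-1},{"tx":-0.002,"ty":-0.001,"tz":0.06,"yaw":0,"grip":-1},{"tx":-0.002,"ty":-0.001,"tz":0.085,"yaw":0,"grip":-1},{"tx":-0.002,"ty":-0.001,"tz":0.096,"yaw":0,"grip":-1},{"tx":-0.002,"ty":-0.001,"tz":0.098,"yaw":0,"grip":-1},{"tx":-0.002,"ty":-0.001,"tz":0.098,"yaw":0,"grip":-1}]'

```text
time: 9.2
tool_pos: [0.4929, -0.0458, 0.1537]
tool_rot: [3.14, -0.0, 1.342]
contact_force: [-0.1, -0.4, -0.2]
opening: 0.0005
```

Run:
```python
from h import *
delta([*(O-.098*ex+.085*ey),.120],1.342)
for n in ('scene','side'):
    p,d=robot.read_camera(n); save(n+'5',p[120:330,130:410].repeat(2,0).repeat(2,1))
```

```text
t 9.2 pos [ 0.4929 -0.0458  0.1537] rot [ 3.1403e+00 -1.0000e-04  1.3421e+00] F [-0.12 -0.4  -0.22] open 0.0005
tx -0.0061 ty -0.0004 tz 0.0337 yaw 0.0001
```

View pics/side5.png

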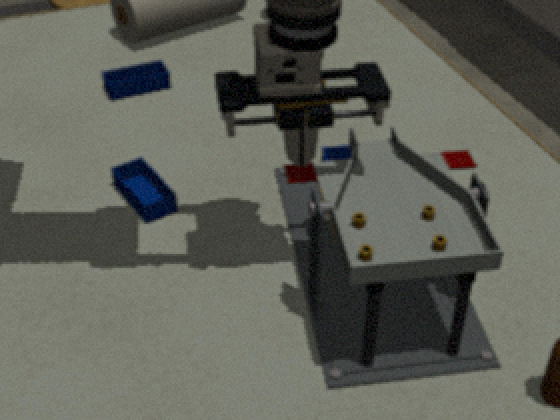

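View pics/scene5.png

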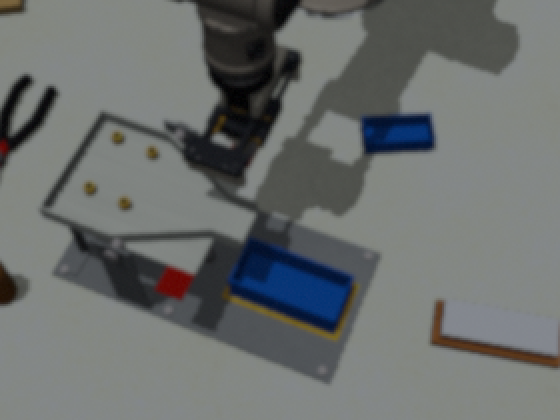

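Request:
apply_moves --plan '[{"tx":0,"ty":0,"tz":0.004,"yaw":0,"grip":-1},{"tx":0,"ty":0,"tz":0.007,"yaw":0,"grip":-1},{"tx":0,"ty":0,"tz":0.009,"yaw":0,"grip":-1},{"tx":0,"ty":0,"tz":0.011,"yaw":0,"grip":-1},{"tx":0,"ty":0,"tz":0.013,"yaw":0,"grip":-1},{"tx":0,"ty":0,"tz":0.015,"yaw":0,"grip":-1}]'

```text
time: 10.05
tool_pos: [0.4926, -0.046, 0.1381]
tool_rot: [3.141, 0.0, 1.342]
contact_force: [0.5, -1.8, 3.2]
opening: 0.0005
```

Run:
```python
from h import *
for i in range(3): print(robot.observe()['contact_force'])
for n in ('scene','side'):
    p,d=robot.read_camera(n); save(n+'6',p[120:330,130:410].repeat(2,0).repeat(2,1))
    c=robot.get_calibration(n);W=allworld(c,d); hsv=cv2.cvtColor(p,cv2.COLOR_RGB2HSV)
    Lx=(W[...,:2]-O)@np.c_[ex,ey]
    r=((hsv[...,0]<6)|(hsv[...,0]>174))&(hsv[...,1]>150)&(hsv[...,2]>60)&(d>0)&(abs(Lx[...,0]-.098)<.03)&(abs(Lx[...,1]-.08)<.04)
    print(n,r.sum(),np.median(W[r],0) if r.sum() else 0)
```

```text
[ 0.47543252 -1.76628914  3.16882417]
[ 0.47543252 -1.76628914  3.16882417]
[ 0.47543252 -1.76628914  3.16882417]
scene 181 [ 0.68272506 -0.09974859  0.13897756]
side 84 [ 0.68058036 -0.10224808  0.13937716]
```

View pics/side6.png

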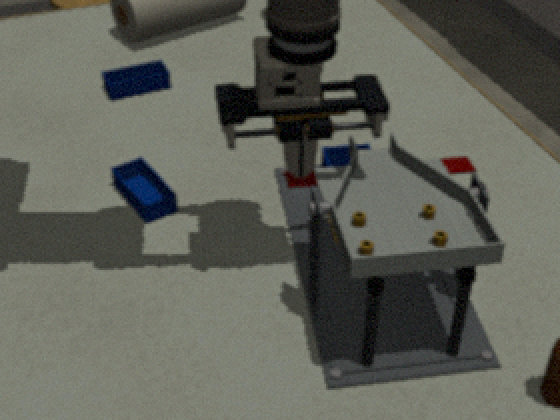

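Request:
apply_moves --plan '[{"tx":-0.001,"ty":0,"tz":0.003,"yaw":0,"grip":-1},{"tx":-0.001,"ty":0,"tz":0.006,"yaw":0,"grip":-1},{"tx":-0.002,"ty":0,"tz":0.009,"yaw":0,"grip":-1},{"tx":-0.003,"ty":0,"tz":0.012,"yaw":0,"grip":-1},{"tx":-0.004,"ty":0,"tz":0.014,"yaw":0,"grip":-1},{"tx":-0.005,"ty":0,"tz":0.016,"yaw":0,"grip":-1}]'

```text
time: 10.9
tool_pos: [0.4912, -0.0506, 0.1218]
tool_rot: [3.142, -0.001, 1.342]
contact_force: [1.2, 1.0, 2.6]
opening: 0.0003
```

```bash
cat > look.py <<'E'
import sys
from h import *
s=robot.observe(); print(s['time'],s['tool_pos'],s['contact_force'])
n='scene'
p,d=robot.read_camera(n); save(n+sys.argv[1],p[120:330,130:410].repeat(2,0).repeat(2,1))
c=robot.get_calibration(n);W=allworld(c,d); hsv=cv2.cvtColor(p,cv2.COLOR_RGB2HSV)
Lx=(W[...,:2]-O)@np.c_[ex,ey]
r=((hsv[...,0]<6)|(hsv[...,0]>174))&(hsv[...,1]>150)&(hsv[...,2]>60)&(d>0)&(abs(Lx[...,0]-.098)<.03)&(abs(Lx[...,1]-.075)<.045)
if r.sum()>20:
    q=np.c_[Lx[r],W[r][:,2]]; A=np.c_[q[:,1]-q[:,1].mean(),np.ones(len(q))]; s=np.linalg.lstsq(A,q[:,2],rcond=None)[0][0]
    zc=np.median(q[:,2]); f=lambda t:.155-.085*np.sin(t)-.010*np.cos(t)-zc
    from scipy.optimize import brentq
    print(r.sum(),'z',zc,'theta(height)',brentq(f,-.2,1),'theta(slope)',-np.arctan(s))
E
python3 look.py 7
```

```text
10.9 [ 0.49121257 -0.05057447  0.12183845] [1.18565587 0.9934243  2.60172713]
176 z 0.12325386586753026 theta(height) 0.2628969866093161 theta(slope) 0.2877841839217589
```

View pics/scene7.png

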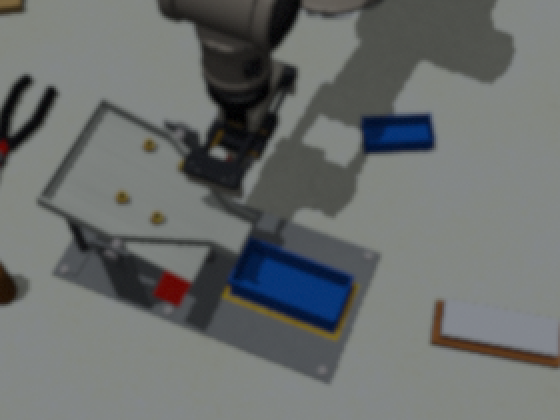

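Request:
apply_moves --plan '[{"tx":-0.0005,"ty":0,"tz":0.001,"yaw":0,"grip":-1},{"tx":-0.001,"ty":0,"tz":0.002,"yaw":0,"grip":-1},{"tx":-0.0015,"ty":0,"tz":0.003,"yaw":0,"grip":-1},{"tx":-0.002,"ty":0,"tz":0.004,"yaw":0,"grip":-1}]'

```text
time: 11.45
tool_pos: [0.4906, -0.0526, 0.1179]
tool_rot: [-3.141, -0.0, 1.342]
contact_force: [-0.3, 1.8, 2.2]
opening: 0.0005
```

Request:
apply_moves --plan '[{"tx":-0.0005,"ty":0,"tz":0.001,"yaw":0,"grip":-1},{"tx":-0.001,"ty":0,"tz":0.002,"yaw":0,"grip":-1},{"tx":-0.0015,"ty":0,"tz":0.003,"yaw":0,"grip":-1}]'

```text
time: 11.82
tool_pos: [0.4903, -0.0541, 0.1149]
tool_rot: [-3.141, -0.0, 1.342]
contact_force: [0.5, 1.7, 3.3]
opening: 0.0004
```

Request:
apply_moves --plan '[{"tx":-0.0005,"ty":0,"tz":0.001,"yaw":0,"grip":-1},{"tx":-0.001,"ty":0,"tz":0.002,"yaw":0,"grip":-1},{"tx":-0.0015,"ty":0,"tz":0.003,"yaw":0,"grip":-1}]'

```text
time: 12.2
tool_pos: [0.4899, -0.0557, 0.1119]
tool_rot: [-3.141, 0.0, 1.342]
contact_force: [-0.3, 1.9, 3.1]
opening: 0.0002
```

```bash
python3 look.py 8
```

```text
12.2 [ 0.48993064 -0.05568513  0.11193618] [-0.29199014  1.89303452  3.13504941]
171 z 0.11355094517295519 theta(height) 0.3884495015319296 theta(slope) 0.40557546094293373
```

View pics/scene8.png

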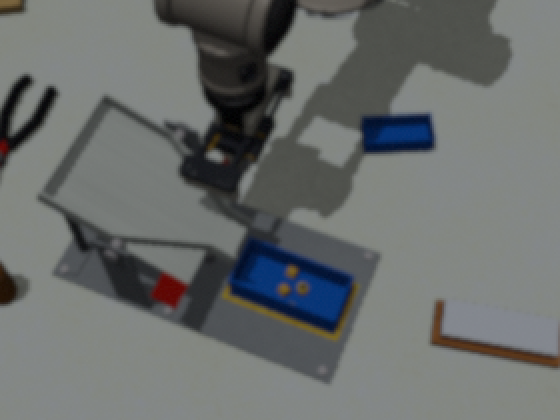

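Request:
apply_moves --plan '[{"tx":-0.0005,"ty":0,"tz":0.001,"yaw":0,"grip":-1},{"tx":-0.001,"ty":0,"tz":0.002,"yaw":0,"grip":-1},{"tx":-0.0015,"ty":0,"tz":0.003,"yaw":0,"grip":-1}]'

```text
time: 12.62
tool_pos: [0.4898, -0.0568, 0.1097]
tool_rot: [3.141, -0.001, 1.342]
contact_force: [-2.1, 4.3, 13.2]
opening: 0.0003
```

Request:
apply_moves --plan '[{"tx":-0.0005,"ty":0,"tz":0.001,"yaw":0,"grip":-1},{"tx":-0.001,"ty":0,"tz":0.002,"yaw":0,"grip":-1}]'

```text
time: 12.88
tool_pos: [0.4897, -0.0575, 0.1085]
tool_rot: [3.14, -0.001, 1.342]
contact_force: [-4.0, 7.6, 20.5]
opening: 0.0004
```

I batched two steps across the stop, and the force came out near the limit at about 20 N vertically. I'm easing off at once.

Request:
apply_moves --plan '[{"tx":0.001,"ty":0,"tz":-0.001,"yaw":0,"grip":-1},{"tx":0.001,"ty":0,"tz":-0.002,"yaw":0,"grip":-1}]'

```text
time: 13.12
tool_pos: [0.4898, -0.0568, 0.1099]
tool_rot: [3.141, -0.001, 1.342]
contact_force: [-1.4, 4.3, 7.7]
opening: 0.0004
```

Request:
apply_moves --plan '[{"tx":0,"ty":0,"tz":0.0008,"yaw":0,"grip":-1},{"tx":0,"ty":0,"tz":0.0008,"yaw":0,"grip":-1}]'

```text
time: 13.38
tool_pos: [0.4899, -0.0569, 0.1094]
tool_rot: [3.14, -0.0, 1.342]
contact_force: [-3.2, 4.2, 13.9]
opening: 0.0004
```

Request:
apply_moves --plan '[{"tx":0,"ty":0,"tz":0,"yaw":0,"grip":-1},{"tx":0,"ty":0,"tz":0,"yaw":0,"grip":-1},{"tx":0,"ty":0,"tz":0,"yaw":0,"grip":-1},{"tx":0,"ty":0,"tz":0,"yaw":0,"grip":-1},{"tx":0,"ty":0,"tz":0,"yaw":0,"grip":-1},{"tx":0,"ty":0,"tz":0,"yaw":0,"grip":-1},{"tx":0,"ty":0,"tz":0,"yaw":0,"grip":-1},{"tx":0,"ty":0,"tz":0,"yaw":0,"grip":-1}]'

```text
time: 14.38
tool_pos: [0.4899, -0.0569, 0.1094]
tool_rot: [3.14, -0.0, 1.342]
contact_force: [-3.8, 4.4, 14.6]
opening: 0.0006
```

```bash
python3 look.py 9
python3 - <<'E'
from h import *
p,d=robot.read_camera('side'); save('side9',p[90:300,150:430].repeat(2,0).repeat(2,1))
p,d=robot.read_camera('wrist'); save('wrist9',p)
E
```

```text
14.375 [ 0.489879   -0.05688305  0.10941366] [-3.81087382  4.384511   14.56531933]
170 z 0.11166015992579256 theta(height) 0.41388221337118125 theta(slope) 0.42686277342974166
```

View pics/scene9.png

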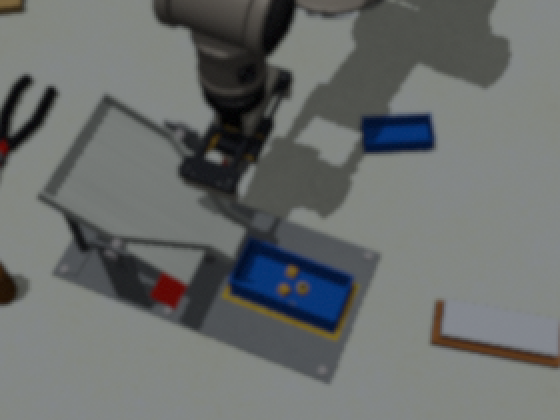

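View pics/side9.png

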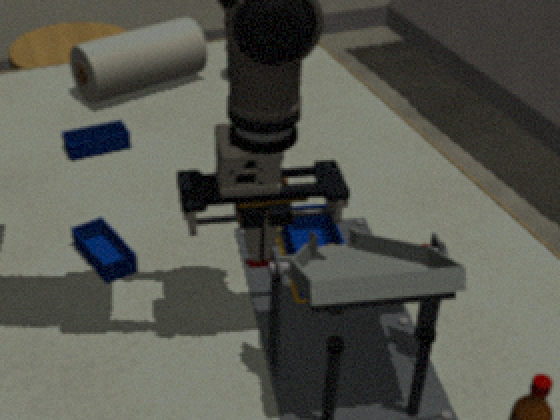

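View pics/wrist9.png

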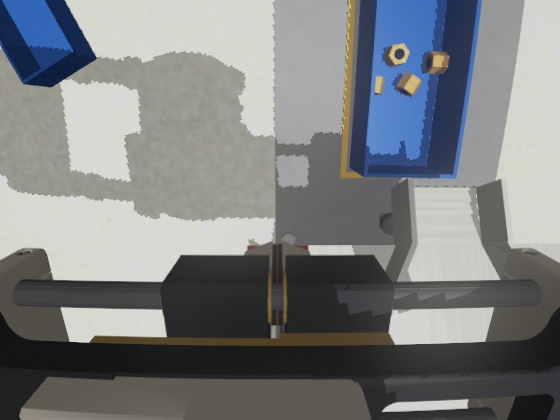

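Run:
```python
import cv2
p=cv2.imread('pics/wrist9.png')[20:140,330:490]
cv2.imwrite('pics/crop9.png',cv2.resize(cv2.convertScaleAbs(p,alpha=1.3),None,fx=5,fy=5,interpolation=cv2.INTER_CUBIC))
```

```text
(no output)
```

View pics/crop9.png

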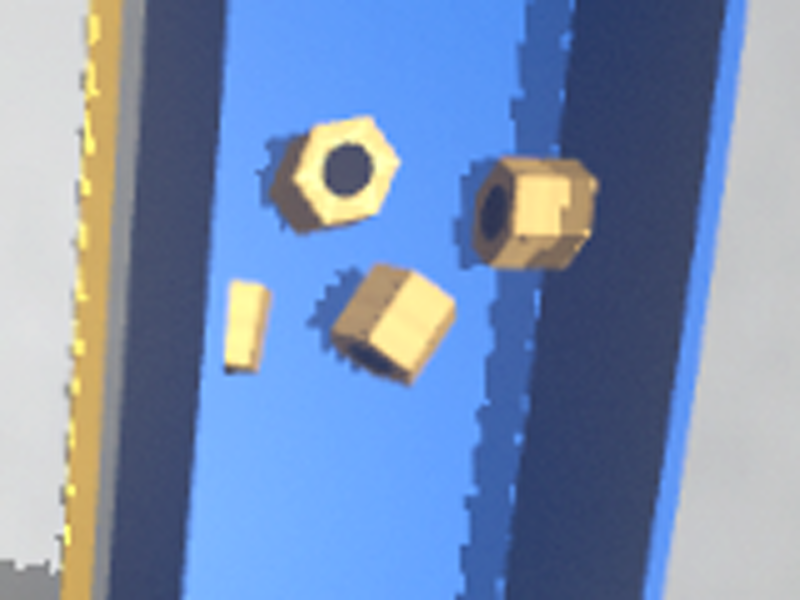

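The wrist picture shows all four nuts in the bin: (55,399), (62,437), (83,408), and one half hidden by the near wall at (85,378). The tray is on its stop at about 0.42 rad, held at about 15 N for over 1 s. Now I'll ease it back up slowly.

Request:
apply_moves --plan '[{"tx":0.001,"ty":0,"tz":-0.002,"yaw":0,"grip":-1},{"tx":0.002,"ty":0,"tz":-0.004,"yaw":0,"grip":-1},{"tx":0.003,"ty":0,"tz":-0.006,"yaw":0,"grip":-1},{"tx":0.004,"ty":0,"tz":-0.008,"yaw":0,"grip":-1},{"tx":0.005,"ty":0,"tz":-0.01,"yaw":0,"grip":-1},{"tx":0.006,"ty":0,"tz":-0.012,"yaw":0,"grip":-1},{"tx":0.007,"ty":0,"tz":-0.014,"yaw":0,"grip":-1},{"tx":0.007,"ty":0,"tz":-0.016,"yaw":0,"grip":-1}]'

```text
time: 15.52
tool_pos: [0.4913, -0.05, 0.1243]
tool_rot: [3.142, -0.0, 1.342]
contact_force: [0.1, 2.3, 1.9]
opening: 0.0005
```

```bash
python3 look.py 10
```

```text
15.525 [ 0.49131233 -0.05004247  0.12430499] [0.09802728 2.31932052 1.87664512]
181 z 0.12564252581803947 theta(height) 0.2330174951678986 theta(slope) -0.0790325883199569
```

Request:
apply_moves --plan '[{"tx":0.001,"ty":0,"tz":-0.002,"yaw":0,"grip":-1},{"tx":0.001,"ty":0,"tz":-0.004,"yaw":0,"grip":-1},{"tx":0.002,"ty":0,"tz":-0.006,"yaw":0,"grip":-1},{"tx":0.002,"ty":0,"tz":-0.008,"yaw":0,"grip":-1},{"tx":0.003,"ty":0,"tz":-0.01,"yaw":0,"grip":-1},{"tx":0.003,"ty":0,"tz":-0.012,"yaw":0,"grip":-1},{"tx":0.003,"ty":0,"tz":-0.014,"yaw":0,"grip":-1},{"tx":0.003,"ty":0,"tz":-0.0155,"yaw":0,"grip":-1}]'

```text
time: 16.58
tool_pos: [0.492, -0.0473, 0.1398]
tool_rot: [3.142, -0.0, 1.342]
contact_force: [-0.2, 0.9, 2.9]
opening: 0.0002
```

```bash
python3 look.py 11
```

```text
16.575 [ 0.49197093 -0.04726495  0.13982326] [-0.17358012  0.93319505  2.89345728]
182 z 0.14000183392157567 theta(height) 0.05904124105857484 theta(slope) -0.29889580776547636
```

View pics/scene11.png

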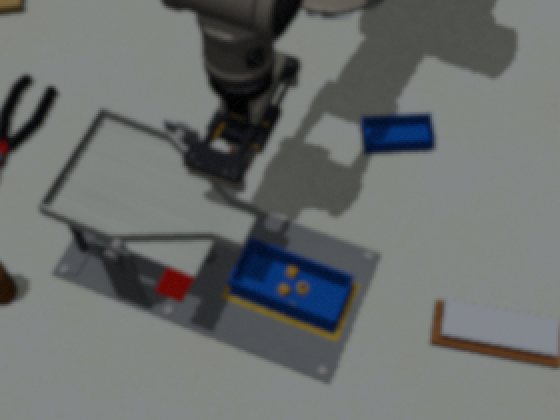

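Continue slowly to level, then lift clear.

Request:
apply_moves --plan '[{"tx":0,"ty":0,"tz":-0.0015,"yaw":0,"grip":-1},{"tx":0,"ty":0,"tz":-0.003,"yaw":0,"grip":-1},{"tx":0,"ty":0,"tz":-0.0045,"yaw":0,"grip":-1},{"tx":0,"ty":0,"tz":-0.006,"yaw":0,"grip":-1},{"tx":0,"ty":0,"tz":-0.0075,"yaw":0,"grip":-1},{"tx":0,"ty":0,"tz":-0.009,"yaw":0,"grip":-1},{"tx":0,"ty":0,"tz":-0.0105,"yaw":0,"grip":-1},{"tx":0,"ty":0,"tz":-0.012,"yaw":0,"grip":-1}]'

```text
time: 17.62
tool_pos: [0.4919, -0.0474, 0.1518]
tool_rot: [-3.142, -0.0, 1.342]
contact_force: [-0.6, -0.2, 0.3]
opening: 0.0004
```

Request:
apply_moves --plan '[{"tx":0,"ty":0,"tz":-0.03,"yaw":0,"grip":-1},{"tx":0,"ty":0,"tz":-0.06,"yaw":0,"grip":-1},{"tx":0,"ty":0,"tz":-0.1,"yaw":0,"grip":-1},{"tx":0,"ty":-0.04,"tz":-0.12,"yaw":0,"grip":-1},{"tx":0,"ty":-0.06,"tz":-0.12,"yaw":0,"grip":-1},{"tx":0,"ty":-0.06,"tz":-0.12,"yaw":0,"grip":-1},{"tx":0,"ty":-0.06,"tz":-0.12,"yaw":0,"grip":-1},{"tx":0,"ty":-0.06,"tz":-0.12,"yaw":0,"grip":-1}]'

```text
time: 18.62
tool_pos: [0.4341, -0.0339, 0.2713]
tool_rot: [-3.141, -0.0, 1.342]
contact_force: [0.3, 0.5, 1.3]
opening: 0.0005
```

```bash
python3 look.py 12
python3 - <<'E'
from h import *
p,d=robot.read_camera('side'); save('side12',p)
p,d=robot.read_camera('wrist'); save('wrist12',p)
c=robot.get_calibration('scene');p,d=robot.read_camera('scene')
W=allworld(c,d); hsv=cv2.cvtColor(p,cv2.COLOR_RGB2HSV); Lx=(W[...,:2]-O)@np.c_[ex,ey]
m=(hsv[...,0]>105)&(hsv[...,0]<130)&(hsv[...,1]>150)&(d>0)&(W[...,2]>.038)&(W[...,2]<.06)&(abs(Lx[...,0])<.1)&(Lx[...,1]>.05)&(Lx[...,1]<.35)
print(cv2.minAreaRect(Lx[m].astype(np.float32)*1000))
for l in ('whetstone','oil_bottle','pruner'):
    o=robot.tip_of(l,'scene')[:1]; print(l,o and (o[0]['pixel'],onplane(c,[o[0]['pixel']],0)[0].round(4)))
E
```

```text
18.625 [ 0.43409023 -0.03392503  0.27133473] [0.27131911 0.48752085 1.31684263]
177 z 0.14578705424691185 theta(height) -0.009254555820359563 theta(slope) -0.006134364971104406
((0.6273307800292969, 190.96063232421875), (147.95343017578125, 70.74065399169922), 89.11569213867188)
whetstone ([287.7, 375.9], array([0.6305, 0.3028, 0.    ]))
oil_bottle ([268.2, 275.1], array([0.6167, 0.0306, 0.    ]))
pruner ([195.3, 134.0], array([ 0.4502, -0.427 ,  0.    ]))
```

View pics/wrist12.png

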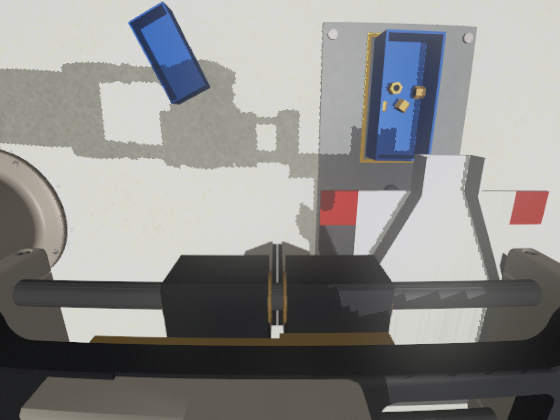

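View pics/side12.png

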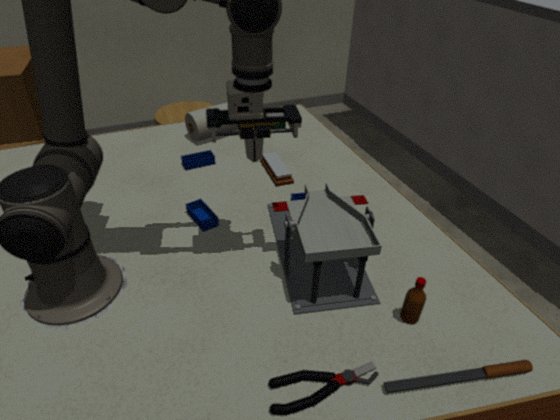

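The tray is level and empty, the nuts are in the bin (wrist picture around (95,405)), the bystanders are unmoved and the arm is clear. Handing in.

```bash
python3 -c "
from h import *
print(robot.hand_in())"
```

```text
the job is handed in; nothing more can be done
None
```

The job is done and handed in at about 19 s of the 58 s, but the push may have gone over the 22 N limit for a moment.

**What I did:** I set the large blue bin in its marked place and tipped the tray by its near ear onto the stop, which it met at about 0.4 rad. I held it there at about 15 N for over a second, then eased it back to level under the finger and moved the arm clear.

**Last checks:**
- **Bin:** it is within about 1 mm and 0.02 rad of its place.
- **Tray:** it is level, with a measured tip of about −0.01 rad, and empty.
- **Nuts:** all four are in the bin. One is mostly hidden by the bin's near wall in the picture.
- **Bystanders:** the pictures show no movement of the whetstone, pruner or oil bottle. The last network lookup for the oil bottle landed on the bin instead, so I judged the bottle by eye.

**The force peak:** on meeting the stop I sent two pushes one after the other without checking the force between them. The wrist sensor briefly read 20.5 N vertically, about 22.2 N with the sideways part, and I backed off at once. The sensor shows roughly 1 N of noise, so I can't tell whether the contact force really passed 22 N.

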